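# Seat four heat sinks on their chips

### The arm

A 6-joint arm with a two-finger parallel gripper is mounted at the origin on the work surface. World frame = base frame: x ahead of the robot, y to its left, z up, the work surface at z = 0. Lengths are in m, angles in rad, forces in N, time in s.
With the tool pointing down it reaches from about 0.3 to 0.775 m from the base axis. Payload 14.6 kg.
Tool frame: the origin (TCP) lies on the centre line of the jaws, within the pads' length; the fingertips stand 22 mm ahead of it and the grasp point (between the pads) lies 3 mm ahead of it; z points along the fingers, y is the line along which they close (so a half turn about z gives the same grasp; the last joint's range is limited). The gripper opens to 85 mm and grips with 20 to 120 N. Pads are 22 mm wide; open, the fingers measure 114 mm over their backs; the gripper's body (76 mm by 85 mm) begins 54 mm behind the grasp point. The pads swing forward as they close: fully open they stand 13 mm farther back than shut.
Start: joints at [1.064, 0.3, 1.521, -0, 1.321, -0.067], TCP at [0.234, 0.498, 0.253] pointing down, gripper open.
Joint ranges: [-3.03, 3.03], [-0.79, 2.21], [0.23, 2.52], [-1.04, 4.18], [0, 3.07], [-2.55, 2.55]. Speed limits (rad/s): [2.22, 2.22, 2.57, 3.14, 3.14, 3.14].

### API

Orientations are given as a unit quaternion [x, y, z, w].
In Python, from bench import monitor, viewer, sign_off gives the robot as it stands.
- The arm moves only by the tool move_arm, never from a script. Its argument "targets" is a list of rows, each a list of 3 entries, a list of its own where there are three numbers: the turn, a rotation vector about the tool's x, y, z in rad, then the shift along the tool's x, y, z in mm, then the closure, from -1 (fully open) to 1 (shut). In form: [[[rx, ry, rz], [x, y, z], fingers], ...]. A call has 1 to 12 rows; each row is the pose to reach, as a shift and turn from the pose commanded when the call began, along the tool's axes at that moment; what a row does not reach only later rows make up. A row lasts 1/8 s, in which the tool goes at most 62.5 mm and 10.7 degrees, less where a joint would pass 70% of its speed; a pose out of reach is approached as far as the arm can. A call with a gripper value outside its range is refused whole. The fingers move at their own pace and stop on an object; "force" is the grip in N (left out, the last holds). Time passes only in rows, so rows that repeat a pose let the fingers close. It gives the time, the measured TCP pose, the force, the opening and the grip force at its end, in the units of the state.
- monitor.get_state(): the state, without advancing time (a new reading comes with each control period).
- viewer.camera(name): name is "scene" or "side" or "wrist"; returns a dict with "pixels" (480x640x3 uint8, red, green, blue), "K" (3x3 intrinsics, pixels), "cam_to_world" (4x4, takes a point from camera to world coordinates). Camera axes: x right, y down, z forward; pixel columns grow to the right and rows downward; lengths in m; the calibration is good to about 2 mm. A picture is of the moment at which its call begins. There is no depth.
- sign_off(): hands the job in; it is judged then, once.
The state is a dict: "t": time; "joint_pos": joint angles; "qd": joint speeds; "joint_efforts": joint torques, N m; "tool_pos": TCP position; "eef_rot": TCP orientation; "ft_force": force on the tool from outside, world axes, zero at the start; "wrist_torque": the same for the moment, N m; "finger_gap": finger opening in m; "finger_force": force on a finger pad.
Only numpy, scipy, OpenCV 4.12 (cv2) and the standard library are available. Lean on these libraries where they do the work, as an engineer would, in place of code of your own. Each camera call takes 0.05 s, during which the arm holds its last target. There are 200 camera calls.

### The job

Pick the four bare aluminium heat sinks out of the parts on the bench and set each one gently down, without dropping it, on the chip whose outline matches its own (big square, small square, long narrow, round), centred on the chip, flat, fins up, and with its sides in line with the chip's sides. The bench is crowded: leave the fan and the computer mouse where they lie.

Things in the scene. Friction and masses are not known exactly. Their poses are not given: they have to be found in the camera images.
- big_sink_mid (a point): The big square heat sink, 52 x 52 mm, 36 mm high. Bare aluminium, vertical fins; loose. Origin at its centre, half-way up; z up. Solid enough to be pinched on any side; x and y along its sides.
- bar_sink_mid (a point): The long narrow heat sink, 76 mm (along its x) x 30 mm (along its y), 32 mm high. Bare aluminium, vertical fins; loose. Origin at its centre, half-way up; z up. Solid enough to be pinched on any side.
- small_sink_mid (a point): The small square heat sink, 32 x 32 mm, 30 mm high. Bare aluminium, vertical fins; loose. Origin at its centre, half-way up; z up. Solid enough to be pinched on any side; x and y along its sides.
- round_sink_mid (a point): The round heat sink with fins radiating from a core, 44 mm in diameter, 34 mm high. Bare aluminium, vertical fins; loose. Origin at its centre, half-way up; z up. Solid enough to be pinched on any side.
- big_board: Green circuit board 90 x 90 mm, 5 mm thick, fixed flat on the bench. One black chip stands 4 mm proud at its very centre, so the chip's top is 9 mm above the bench; other parts on the board are lower than 4 mm. Origin at the centre of the board's underside, z up. The chip is a 52 x 52 mm square, sides along the board's x and y.
- bar_board: Green circuit board 90 x 90 mm, 5 mm thick, fixed flat on the bench. One black chip stands 4 mm proud at its very centre, so the chip's top is 9 mm above the bench; other parts on the board are lower than 4 mm. Origin at the centre of the board's underside, z up. The chip is a long one, 76 mm along the board's x and 30 mm along its y.
- small_board: Green circuit board 90 x 90 mm, 5 mm thick, fixed flat on the bench. One black chip stands 4 mm proud at its very centre, so the chip's top is 9 mm above the bench; other parts on the board are lower than 4 mm. Origin at the centre of the board's underside, z up. The chip is a 32 x 32 mm square, sides along the board's x and y.
- round_board: Green circuit board 90 x 90 mm, 5 mm thick, fixed flat on the bench. One black chip stands 4 mm proud at its very centre, so the chip's top is 9 mm above the bench; other parts on the board are lower than 4 mm. Origin at the centre of the board's underside, z up. The chip is round, 44 mm in diameter.
- fan_mid (a point): Black square cooling fan lying flat among the parts, 60 x 60 mm, 25 mm high, loose; not to be shifted. Origin at its centre, half-way up.
- mouse_mid (a point): Black computer mouse among the parts, 100 mm long (its x) x 58 mm, 35 mm high, loose; not to be shifted. Origin at its centre, half-way up.

How it is judged:
By the outcome, as a careful person would: the job done as asked, in the order asked, and still so for the second after the job is handed in, with the robot touching nothing.
It also fails if it takes over 112 s, if anything falls off the work surface, if the arm or the gripper's body presses on something with over 40 N, if the wrist force passes 120 N, or if a joint passes its speed limit or range.

## Working session

There is one attempt and no reset: what is moved stays moved. The work goes in short steps, Python scripts to look and compute and a tool call to move; the robot and the scene stay as the last step left them, time stands still between calls to the robot, and variables do not carry over. Pictures are saved under pics/ and viewed, at most 16 in all, crops included, and the job is handed in when it is done.

Besides the shell and the picture viewer there is one more tool, called after "Emit:" as name(argument=value, ...) on one line, values as JSON. move_arm: Moves the arm, as the interface text tells. Its arguments: {"type":"object","properties":{"targets":{"type":"array"},"force":{"type":"number"}},"required":["targets"]}

```bash
mkdir -p pics; ls
python3 - <<'E'
from bench import monitor, viewer
import cv2,numpy as np
print(monitor.get_state())
for n in ["scene","side"]:
    c=viewer.camera(n); cv2.imwrite(f"pics/{n}0.png",c["pixels"][:,:,::-1]); print(n,c["K"].tolist(),np.round(c["cam_to_world"],4).tolist())
    np.savez(f"{n}0.npz",**c)
E
```

```text
pics
{'t': 0.0, 'joint_pos': array([ 1.06441624e+00,  3.00478451e-01,  1.52162240e+00, -3.66655574e-05,
        1.32070453e+00, -6.66116961e-02]), 'qd': array([-0.00075814, -0.0002505 ,  0.00120336, -0.00090504, -0.00034676,
       -0.00165649]), 'joint_efforts': array([ 8.67947601e-04, -5.43501878e+01, -3.61793768e+01, -4.39130008e-05,
        4.02945589e-03,  2.79739815e-06]), 'tool_pos': array([0.23405795, 0.4974635 , 0.25269979]), 'eef_rot': array([ 2.18112127e-01,  9.75923528e-01, -5.86667360e-04, -1.54318229e-04]), 'ft_force': array([ 0.60926037,  0.26448792, -0.0298521 ]), 'wrist_torque': array([0.01574318, 0.00752608, 0.01422799]), 'finger_force': 0.0, 'finger_gap': 0.08558301146914486}
scene [[572.9055532143835, 0.0, 312.91472747375354], [0.0, 572.9055532143835, 248.70111712257562], [0.0, 0.0, 1.0]] [[0.7802, 0.4087, -0.4736, 1.0867], [0.6253, -0.4908, 0.6067, -0.7318], [0.0155, -0.7695, -0.6384, 0.8074], [0.0, 0.0, 0.0, 1.0]]
side [[448.48318817002837, 0.0, 325.62657915908846], [0.0, 448.48318817002837, 239.8316560614898], [0.0, 0.0, 1.0]] [[0.7008, -0.5478, 0.457, 0.0923], [-0.7132, -0.5225, 0.4673, -0.4507], [-0.0172, -0.6534, -0.7568, 0.761], [0.0, 0.0, 0.0, 1.0]]
```

View pics/scene0.png

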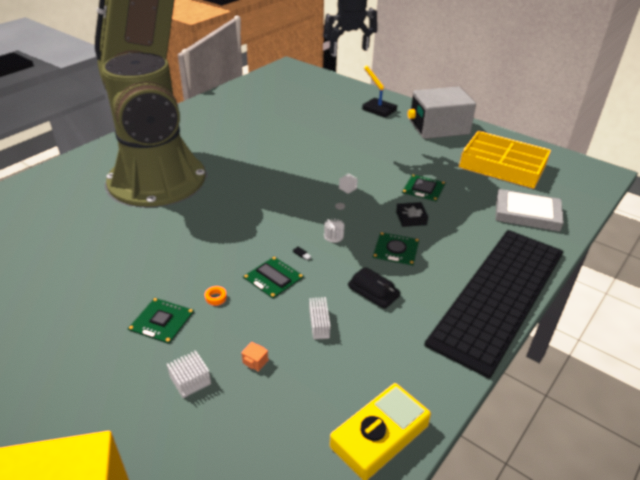

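View pics/side0.png

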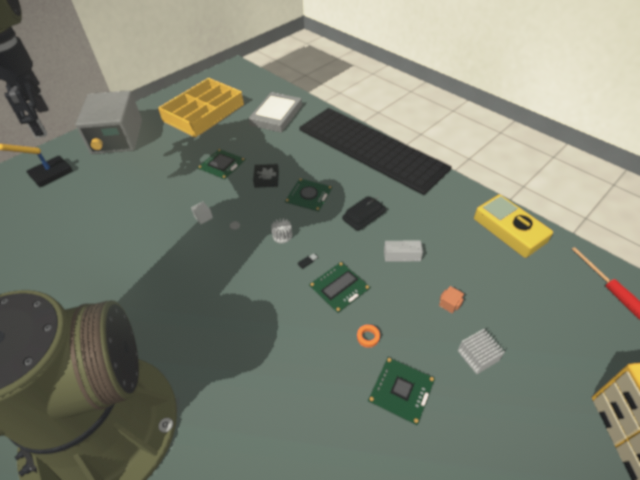

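The scene view shows boards at about (161,319), (273,277), (397,247) and (424,187). The sinks are the big one at (189,374), bar at (319,318), round at (334,230) and small at (348,183). The fan is at (412,213) and the mouse at (375,288). The side view shows the same layout. Next I'll rectify both to a top view.

```bash
cat > h.py <<'E'
import numpy as np,cv2
def proj(c,P):
    T=np.linalg.inv(c["cam_to_world"]); P=np.atleast_2d(P)
    q=(P@T[:3,:3].T+T[:3,3])@c["K"].T; return q[:,:2]/q[:,2:]
def unproj(c,uv,z):
    uv=np.atleast_2d(uv).astype(float); d=np.c_[uv,np.ones(len(uv))]@np.linalg.inv(c["K"]).T@c["cam_to_world"][:3,:3].T
    o=c["cam_to_world"][:3,3]; return o+d*((z-o[2])/d[:,2])[:,None]
def rect(c,x0,x1,y0,y1,z,s):
    """top view: columns = -y (left = +y), rows = -x (up=+x); s px per m"""
    W,H=int((y1-y0)*s),int((x1-x0)*s)
    w=np.array([[x1,y1,z],[x1,y0,z],[x0,y0,z],[x0,y1,z]]); d=np.float32([[0,0],[W,0],[W,H],[0,H]])
    M=cv2.getPerspectiveTransform(np.float32(proj(c,w)),d)
    return cv2.warpPerspective(c["pixels"][:,:,::-1],M,(W,H),flags=cv2.INTER_CUBIC)
E
python3 - <<'E'
from h import *
for n in ["scene","side"]:
    c=dict(np.load(n+"0.npz"))
    uv={"scene":dict(bA=(161,319),bB=(273,277),bC=(397,247),bD=(424,187),big=(189,370),bar=(319,315),rnd=(334,230),sm=(348,183),fan=(412,213),mouse=(375,288)),
     "side":dict(bA=(402,388),bB=(340,286),bC=(309,194),bD=(221,163),big=(481,350),bar=(403,250),rnd=(282,231),sm=(202,212),fan=(266,176),mouse=(365,212))}[n]
    for k,v in uv.items(): print(n,k,np.round(unproj(c,v,.007 if k[0]=='b' and len(k)==2 else .017)[0],3))
    I=rect(c,.2,.75,-.4,.4,.009,1000)
    for i in range(0,8): cv2.line(I,(i*100,0),(i*100,6),(0,0,255),1)
    cv2.imwrite(f"pics/r_{n}.png",I)
E
```

```text
scene bA [ 0.402 -0.318  0.007]
scene bB [ 0.487 -0.095  0.007]
scene bC [0.632 0.152 0.007]
scene bD [0.556 0.399 0.007]
scene big [ 0.541 -0.371  0.017]
scene bar [ 0.632 -0.127  0.017]
scene rnd [0.496 0.101 0.017]
scene sm [0.406 0.277 0.017]
scene fan [0.597 0.271 0.017]
scene mouse [0.673 0.003 0.017]
side bA [ 0.398 -0.317  0.007]
side bB [ 0.479 -0.094  0.007]
side bC [0.625 0.148 0.007]
side bD [0.548 0.4   0.007]
side big [ 0.548 -0.377  0.017]
side bar [ 0.635 -0.131  0.017]
side rnd [0.493 0.098 0.017]
side sm [0.404 0.277 0.017]
side fan [0.589 0.265 0.017]
side mouse [0.665 0.002 0.017]
```

```bash
cat >> h.py <<'E'
from scipy.spatial.transform import Rotation as R
def row(st,pos,yaw=None):
    """row giving TCP at pos, tool straight down with tool y (mod pi) at world angle yaw; current pose assumed as commanded"""
    R0=R.from_quat(st["eef_rot"]); y=R0.as_matrix()[:,1]; y0=np.arctan2(y[1],y[0])
    if yaw is None: yaw=y0
    c=[]
    for k in (-2,-1,0,1,2):
        d=yaw+k*np.pi-y0; q6=st["joint_pos"][5]-d   # sign fixed below if needed
        if abs(d)<np.pi*1.01: c.append((abs(d),yaw+k*np.pi))
    out=[]
    for _,a in sorted(c)[:3]:
        Y=np.array([np.cos(a),np.sin(a),0]);Z=np.array([0,0,-1.]);M=np.c_[np.cross(Y,Z),Y,Z]
        out.append((np.round((R0.inv()*R.from_matrix(M)).as_rotvec(),3).tolist(),np.round(R0.inv().apply(np.array(pos)-st["tool_pos"])*1000,1).tolist()))
    return out
E
python3 - <<'E'
from h import *
from bench import monitor,viewer
st=monitor.get_state()
c=viewer.camera("wrist"); cv2.imwrite("pics/w0.png",c["pixels"][:,:,::-1]); np.savez("w0.npz",**c)
print(c["K"][0],np.round(c["cam_to_world"],3).tolist())
R0=R.from_quat(st["eef_rot"]); print(R0.inv().apply(c["cam_to_world"][:3,3]-st["tool_pos"]), R0.inv().apply(c["cam_to_world"][:3,2]))
print(row(st,[.405-.04,.277,.25]),row(st,[.405,.277,.25],np.pi/2))
E
```

```text
[385.32171389   0.         320.25567743] [[0.426, 0.857, 0.29, 0.16], [0.905, -0.403, -0.137, 0.533], [-0.001, 0.321, -0.947, 0.373], [0.0, 0.0, 0.0, 1.0]]
[ 0.08257965  0.00066545 -0.12037426] [-3.21264310e-01  1.99547798e-04  9.46989548e-01]
[([-0.001, -0.0, -0.0], [-212.3, -143.8, 2.9]), ([-0.0, 0.002, 3.142], [-212.3, -143.8, 2.9]), ([-0.0, 0.002, 3.142], [-212.3, -143.8, 2.9])] [([-0.001, -0.0, -0.44], [-248.5, -126.7, 2.9]), ([-0.0, 0.001, 2.702], [-248.5, -126.7, 2.9])]
```

View pics/w0.png

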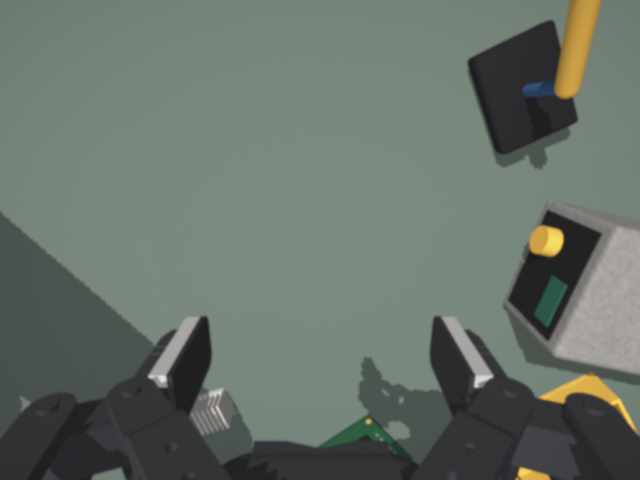

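The wrist view shows the TCP's ground point sitting between the fingers, around rows 150-250, with the fingers at (180,360) and (465,360). I'll survey in three stops.

Emit:
move_arm(targets=[[[0,0,0],[-286,-29,0],-1],[[0,0,0],[-286,-29,0],-1],[[0,0,0],[-286,-29,0],-1],[[0,0,0],[-286,-29,0],-1],[[0,0,0],[-286,-29,0],-1],[[0,0,0],[-286,-29,0],-1],[[0,0,0],[-286,-29,0],-1],[[0,0,0],[-286,-29,0],-1]])

```text
t: 1.15
tool_pos: [0.4798, 0.3503, 0.2534]
eef_rot: [0.218, 0.976, 0.0, -0.0]
ft_force: [-0.4, -0.1, -0.5]
finger_gap: 0.0853
finger_force: 0.0
```

```bash
cat > snap.py <<'E'
import sys; from h import *
from bench import monitor,viewer
n=sys.argv[1]; st=monitor.get_state()
c=viewer.camera("wrist"); cv2.imwrite(f"pics/{n}.png",c["pixels"][:,:,::-1]); np.savez(f"{n}.npz",**c,tool_pos=st["tool_pos"],eef_rot=st["eef_rot"],joint_pos=st["joint_pos"])
print(st["t"],np.round(st["joint_pos"],2),st["tool_pos"],st["eef_rot"])
E
python3 snap.py v1
```

```text
1.15 [ 0.57  0.4   1.39  0.    1.35 -0.56] [0.47982187 0.35029076 0.25337006] [ 2.17523007e-01  9.76055193e-01  1.98260169e-05 -3.31766808e-05]
```

Run:
```python
from h import *
c=dict(np.load("v1.npz")); print(row(c,[.52,.10,.253],None)[0],row(c,[.52,.10,.253],np.pi/2)[0])
```

```text
([0.0, -0.0, 0.0], [-142.7, -209.5, 0.4]) ([0.0, -0.0, -0.439], [-142.7, -209.5, 0.4])
```

View pics/v1.png

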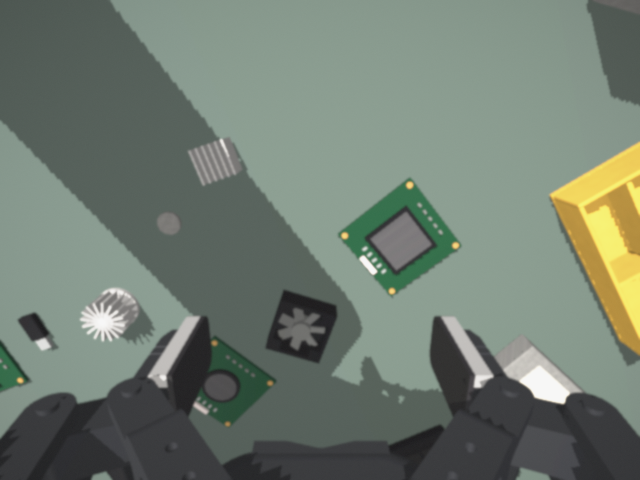

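The big-chip board is at (400,238), the small sink at (215,160), the round sink at (110,312) and the fan at (302,326). On to the second stop.

Emit:
move_arm(targets=[[[0,0,-0.146],[-48,-70,0],-1],[[0,0,-0.293],[-95,-140,0],-1],[[0,0,-0.439],[-143,-209,0],-1],[[0,0,-0.439],[-143,-209,0],-1],[[0,0,-0.439],[-143,-209,0],-1],[[0,0,-0.439],[-143,-209,0],-1],[[0,0,-0.439],[-143,-209,0],-1],[[0,0,-0.439],[-143,-209,0],-1]])

```text
t: 2.2
tool_pos: [0.5208, 0.1008, 0.2533]
eef_rot: [-0.0, 1.0, 0.0, -0.0]
ft_force: [0.1, 0.0, -0.4]
finger_gap: 0.0853
finger_force: 0.0
```

```bash
python3 snap.py v2
```

```text
2.2 [ 0.12  0.26  1.58  0.    1.31 -1.45] [0.52081677 0.10081297 0.25325916] [-4.96721269e-04  9.99999876e-01  2.40009906e-05 -1.42192746e-05]
```

Emit:
move_arm(targets=[[[0,0,0],[20,-60,0],-1],[[0,0,0],[20,-120,0],-1],[[0,0,0],[20,-180,0],-1],[[0,0,0],[20,-240,0],-1],[[0,0,0],[20,-300,0],-1],[[0,0,0],[20,-330,0],-1],[[0,0,0],[20,-330,0],-1],[[0,0,0],[20,-330,0],-1]])

```text
t: 3.25
tool_pos: [0.5009, -0.2294, 0.2532]
eef_rot: [0.0, 1.0, 0.0, -0.0]
ft_force: [-0.3, 0.3, 0.1]
finger_gap: 0.0851
finger_force: 0.0
```

```bash
python3 snap.py v3; python3 -c "
import cv2,numpy as np
a=cv2.imread('pics/v2.png');b=cv2.imread('pics/v3.png')
cv2.imwrite('pics/v23.png',cv2.resize(np.vstack([a[:400],b[:400]]),(480,600)))"
```

```text
3.25 [-0.5   0.3   1.52  0.    1.32 -2.07] [ 0.50090595 -0.22940919  0.25317834] [ 4.72972202e-05  9.99999984e-01  1.41040841e-04 -1.04005479e-04]
```

View pics/v23.png

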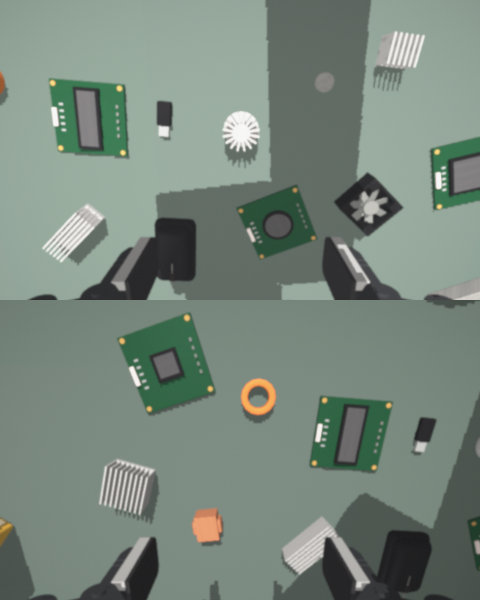

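The v2 half shows the long-chip board at (118,158 full-res), round sink at (320,175), round-chip board at (368,300) and small sink at (533,67). The v3 half shows the small-chip board at (220,87), big sink at (172,250) and bar at (415,328), partly near a finger. I'll fit the poses by matching silhouettes.

```bash
cat >> h.py <<'E'
from scipy.optimize import minimize
DIM=dict(big=(.052,.052,.036),bar=(.076,.030,.032),small=(.032,.032,.030),round=(.044,.044,.034))
def model(kind,x,y,a,z0=0):
    l,w,h=(.09,.09,.005) if kind=="board" else DIM[kind]
    if kind=="round": t=np.linspace(0,2*np.pi,40,0); q=np.c_[np.cos(t),np.sin(t)]*l/2
    else: q=np.array([[1,1],[1,-1],[-1,-1],[-1,1]])*[l/2,w/2]
    r=np.array([[np.cos(a),-np.sin(a)],[np.sin(a),np.cos(a)]]); q=q@r.T+[x,y]
    return np.r_[np.c_[q,np.full(len(q),z0)],np.c_[q,np.full(len(q),z0+h)]]
def mask(c,kind):
    I=cv2.GaussianBlur(c["pixels"],(3,3),0).astype(float); r,g,b=I[...,0],I[...,1],I[...,2]
    if kind=="board": m=(g>1.6*r)|(g>1.6*b)&(g>1.25*r)
    else: m=(r>.965*g)&(r<1.06*g)&(b>.9*g)&(g>70)
    return m.astype(np.uint8)
def fit(c,kind,x,y,a,z0=0,S=4,verbose=0,band=None):
    m=mask(c,kind); 
    ctr=model(kind,x,y,a,z0); box=proj(c,ctr); lo=np.maximum(box.min(0).astype(int)-18,0); hi=np.minimum(box.max(0).astype(int)+18,[640,480])
    m=cv2.morphologyEx(m,cv2.MORPH_CLOSE,np.ones((5,5))) if kind!="board" else m
    n,L,st,_=cv2.connectedComponentsWithStats(m[lo[1]:hi[1],lo[0]:hi[0]]); k=1+np.argmax(st[1:,4])
    cs,_=cv2.findContours((L==k).astype(np.uint8),cv2.RETR_EXTERNAL,2); hull=cv2.convexHull(np.vstack(cs))
    M=np.zeros_like(L,np.uint8)
    M=cv2.fillPoly(np.zeros((L.shape[0]*S,L.shape[1]*S),np.uint8),[((hull+.0)*S+S//2).astype(np.int32)],1)
    M=cv2.dilate(M,np.ones((S//2*2+1,)*2,np.uint8)) if 0 else M
    def mk(p):
        q=cv2.convexHull(np.float32((proj(c,model(kind,*p,z0))-lo)*S+S//2)); return cv2.fillPoly(np.zeros_like(M),[q.astype(np.int32)],1)
    f=lambda p:float((mk(p)!=M).sum())
    best=min((minimize(f,[x,y,a+d],method="Nelder-Mead",options=dict(initial_simplex=np.array([x,y,a+d])+np.array([[0,0,0],[.008,0,0],[0,.008,0],[0,0,.2]]),xatol=1e-5,fatol=1)) for d in (-.5,0,.5)),key=lambda r:r.fun)
    return best.x,best.fun/M.sum()
E
python3 - <<'E'
from h import *
V={n:dict(np.load(n+".npz")) for n in ("v1","v2","v3")}
for v,k,z,x,y,a in [("v1","board",0,.552,.4,0),("v2","board",0,.628,.15,.3),("v2","board",0,.483,-.094,0),("v3","board",0,.483,-.094,0),("v3","board",0,.4,-.318,.3),
  ("v1","small",0,.405,.277,.3),("v2","small",0,.405,.277,.3),("v1","round",0,.495,.1,0),("v2","round",0,.495,.1,0),("v2","bar",0,.633,-.129,.6),("v3","bar",0,.633,-.129,.6),("v3","big",0,.545,-.374,.1)]:
    p,e=fit(V[v],k,x,y,a,z); print(v,k,np.round(p[:2],4),round(np.degrees(p[2]),1),round(e,3))
E
```

```text
v1 board [0.553  0.4054] 13.8 0.08
v2 board [0.6303 0.1562] 22.6 0.114
v2 board [ 0.4828 -0.0883] -4.4 0.082
v3 board [ 0.4825 -0.0888] -4.7 0.079
v3 board [ 0.3999 -0.3151] 16.7 0.069
v1 small [0.4042 0.2807] -6.5 0.018
v2 small [0.4045 0.2814] 83.5 0.014
v1 round [0.4947 0.1031] -27.9 0.044
v2 round [0.4946 0.1023] -29.4 0.017
v2 bar [ 0.6359 -0.1289] -45.1 0.035
v3 bar [ 0.6375 -0.1278] -45.0 0.328
v3 big [ 0.5469 -0.3753] -16.3 0.015
```

Run:
```python
from h import *
V={n:dict(np.load(n+".npz")) for n in ("v1","v2","v3","scene0","side0")}
for k,x,y,a in [("board",.553,.4054,.24),("board",.63,.156,.39),("board",.483,-.088,-.08),("board",.4,-.315,.29),("small",.4045,.281,-.11),("round",.495,.1025,0),("bar",.636,-.129,-.785),("big",.547,-.375,-.28)]:
  for v in ("scene0","side0"):
    p,e=fit(V[v],k,x,y,a); print(v,k,np.round(p[:2]-[x,y],4),round(np.degrees(p[2]-a),1),round(e,3))
# board debug crop
ims=[]
for v,x,y,a in (("v2",.4828,-.0883,-.077),("v3",.4,-.3151,.291),("v1",.553,.4054,.241)):
    c=V[v]; I=c["pixels"][:,:,::-1].copy(); u=proj(c,[[x,y,.005]])[0].astype(int); s=55
    lo=u-s; J=cv2.resize(I[max(lo[1],0):u[1]+s,max(lo[0],0):u[0]+s],None,fx=3,fy=3,interpolation=0); lo=np.maximum(lo,0)
    mm=mask(c,"board")[lo[1]:u[1]+s,lo[0]:u[0]+s]; mm=cv2.resize(mm,None,fx=3,fy=3,interpolation=0)
    cs,_=cv2.findContours(mm,0,2); cv2.drawContours(J,cs,-1,(0,0,255),1)
    m=model("board",x,y,a); 
    for g in (m[:4],m[4:]): cv2.polylines(J,[((proj(c,g)-lo)*3+1).astype(np.int32)],True,(255,0,255) ,1)
    ims.append(cv2.copyMakeBorder(J,0,330-J.shape[0],0,330-J.shape[1],0)[:, :265])
cv2.imwrite("pics/dbg.png",np.hstack(ims))
```

```text
scene0 board [ 0.0014 -0.0008] 6.2 3.106
side0 board [-0.0161  0.0094] 45.9 6.691
scene0 board [-0.0005 -0.0036] 0.4 0.108
side0 board [0.0019 0.3065] -505.2 1.0
scene0 board [-0.0012 -0.0011] 0.1 0.114
side0 board [0.0008 0.0013] 0.1 0.229
scene0 board [-0.0004 -0.0002] 0.9 0.095
side0 board [-0.0008 -0.0004] -0.6 0.154
scene0 small [ 0.0015 -0.0042] 1.6 0.065
side0 small [-0.0011 -0.0033] -7.2 0.119
scene0 round [ 0.0011 -0.0021] 3.1 0.044
side0 round [-0.0016 -0.002 ] 6.4 0.155
scene0 bar [ 0.0009 -0.0029] -0.1 0.056
side0 bar [-0.0014 -0.0025] -0.5 0.075
scene0 big [ 0.0011 -0.0021] -0.6 0.025
side0 big [-0.0028 -0.0014] -0.1 0.03
```

View pics/dbg.png

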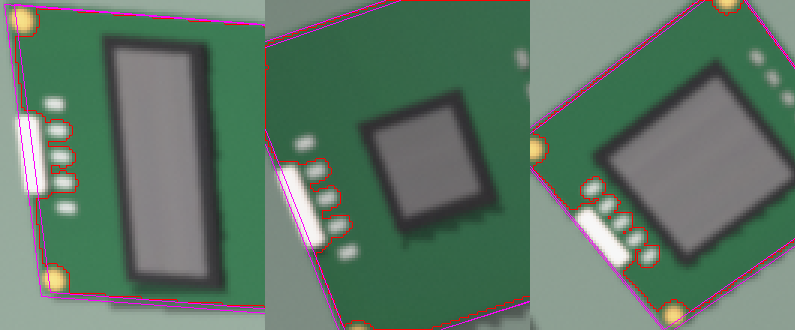

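The masks follow the board edges but drop the dark or labelled rim, so I'll fit the chips directly; they stand out clearly as non-green.

```bash
python3 - <<'E'
s=open("h.py").read()
s=s.replace("def model(","for k in list(DIM): DIM['c'+k]=(*DIM[k][:2],.004)\ndef model(").replace('if kind=="round"','if kind.endswith("round")')
s=s.replace("    else: m=(r>.965","    elif kind[0]=='c': m=(g<1.18*r)&(r<1.1*g)&(g<175)&(g>15)\n    else: m=(r>.965")
s=s.replace('if kind!="board" else m','if kind!="board" and kind[0]!="c" else cv2.morphologyEx(m,cv2.MORPH_OPEN,np.ones((5,5)))')
s=s.replace("astype(int)-18","astype(int)-PAD").replace("astype(int)+18","astype(int)+(4 if kind[0]=='c' else 18)").replace("-PAD","-(4 if kind[0]=='c' else 18)")
open("h.py","w").write(s)
E
python3 - <<'E'
from h import *
V={n:dict(np.load(n+".npz")) for n in ("v1","v2","v3")}
for v,k,x,y,a in [("v1","cbig",.5530,.405,.24),("v2","cround",.6295,.1555,.3),("v2","cbar",.4825,-.0885,1.5),("v2","cbar",.4825,-.0885,-.078),("v3","cbar",.4825,-.0885,-.078),("v3","csmall",.4,-.315,.29)]:
    p,e=fit(V[v],k,x,y,a,.005); print(v,k,np.round(p[:2],4),round(np.degrees(p[2]),1),round(e,3))
c=V["v3"]; print(row(c,[.547,-.376,.12],np.radians(-16.3)),row(c,[.547,-.376,.12],np.radians(73.7)))
E
```

```text
v1 cbig [0.5535 0.4061] 16.8 0.119
v2 cround [0.6303 0.154 ] 51.8 0.167
v2 cbar [ 0.4679 -0.0861] 175.6 0.102
v2 cbar [ 0.4828 -0.0875] -3.7 0.137
v3 cbar [ 0.4829 -0.0885] -4.7 0.139
v3 csmall [ 0.4003 -0.3156] 16.3 0.161
[([0.0, 0.0, -1.286], [-46.1, -146.6, 133.1]), ([0.0, -0.0, 1.855], [-46.1, -146.6, 133.1])] [([0.0, -0.0, 0.284], [-46.1, -146.6, 133.1]), ([0.0, 0.0, -2.857], [-46.1, -146.6, 133.1])]
```

Fits agree to about 1 mm. I'll start with the big sink.

Emit:
move_arm(targets=[[[0,0,0.142],[-15,-50,50],-1],[[0,0,0.284],[-31,-100,100],-1],[[0,0,0.284],[-46,-147,130],-1],[[0,0,0.284],[-46,-147,150],-1],[[0,0,0.284],[-46,-147,150],-1],[[0,0,0.284],[-46,-147,180],-1],[[0,0,0.284],[-46,-147,205],-1],[[0,0,0.284],[-46,-147,223],-1],[[0,0,0.284],[-46,-147,223],-1],[[0,0,0.284],[-46,-147,223],0.4],[[0,0,0.284],[-46,-147,223],0.6],[[0,0,0.284],[-46,-147,223],0.6]], force=40)

```text
t: 4.8
tool_pos: [0.5472, -0.3777, 0.0317]
eef_rot: [0.142, 0.99, -0.0, 0.001]
ft_force: [-0.4, 1.9, 5.9]
finger_gap: 0.0516
finger_force: 43.2
```

```bash
python3 snap.py g1
```

```text
4.8 [-0.66  0.79  1.32  0.    1.03 -1.95] [ 0.54718376 -0.37767088  0.0317351 ] [ 1.41897544e-01  9.89880837e-01 -4.51600656e-04  9.00654109e-04]
```

View pics/g1.png

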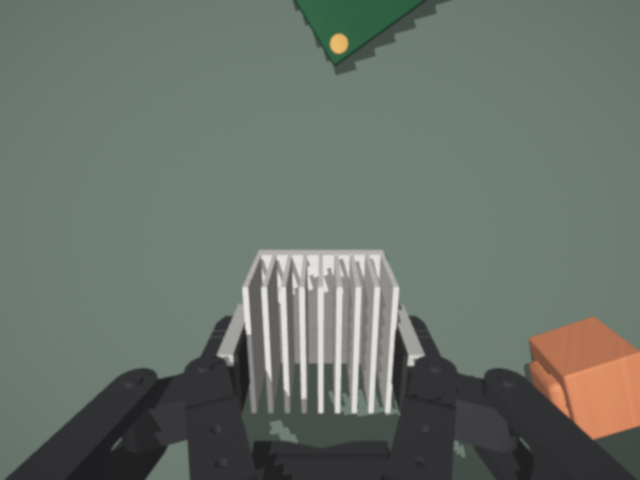

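The sink sits squarely between the pads: fin-top corners at (245,287), (398,287), (250,412) and (392,412), base edge at row 250. I'll work out its offset in the tool frame and the carry.

```bash
cat >> h.py <<'E'
def intool(c,P): return R.from_quat(c["eef_rot"]).inv().apply(np.atleast_2d(P)-c["tool_pos"])*1000
E
python3 - <<'E'
from h import *
c=dict(np.load("g1.npz"))
print(intool(c,unproj(c,[(245,287),(398,287),(251,412),(392,412)],.036)).round(1)); print(intool(c,unproj(c,[(258,250),(384,250)],0)).round(1))
print("v3 est",intool(c,[.5469,-.3753,.018]).round(1))
m=mask(c,"big"); print(m[240:420:6,235:410].sum(1))
E
```

```text
[[ 27.  -24.3  -4.3]
 [ 27.   26.4  -4.3]
 [-24.7 -25.3  -4.2]
 [-24.6  27.6  -4.2]]
[[ 26.8 -25.5  31.7]
 [ 26.8  27.5  31.7]]
v3 est [[ 1.   2.2 13.7]]
[  0   0 126 132 137 142 147 153 157 157 156 167 171 175 175 174 165 160
 155 151 152 124 112 105  97  88  77  67  59   0]
```

```bash
cat >> h.py <<'E'
def load(n,th=-.0062):
    c=dict(np.load(n+".npz")); M=c["cam_to_world"].copy(); M[:3,:3]=M[:3,:3]@R.from_rotvec([0,th,0]).as_matrix(); c["cam_to_world"]=M; return c
E
python3 - <<'E'
from h import *
for v,k,z,x,y,a in [("v1","cbig",.005,.5530,.405,.24),("v1","small",0,.405,.28,-.11),("v2","small",0,.405,.28,-.11),("v1","round",0,.495,.1,0),("v2","round",0,.495,.1,0),("v2","bar",0,.636,-.13,-.785),("v2","cround",.005,.6295,.1555,.3),("v2","cbar",.005,.4825,-.0885,-.078),("v3","cbar",.005,.4825,-.0885,-.078),("v3","csmall",.005,.4,-.315,.29)]:
    p,e=fit(load(v),k,x,y,a,z); print(v,k,np.round(p[:2],4),round(np.degrees(p[2]),1),round(e,3))
c=load("g1"); print(row(c,[.61,.42,.15],np.radians(105.5)))
E
```

```text
v1 cbig [0.5518 0.4039] 15.8 0.123
v1 small [0.4032 0.2787] -7.0 0.018
v2 small [0.4049 0.2788] -6.8 0.014
v1 round [0.4936 0.1   ] -19.6 0.037
v2 round [0.4947 0.1002] 2.5 0.018
v2 bar [ 0.6362 -0.1323] -45.3 0.032
v2 cround [0.6305 0.1521] 25.8 0.17
v2 cbar [ 0.4824 -0.0901] -4.3 0.129
v3 cbar [ 0.483  -0.0906] -5.6 0.145
v3 csmall [ 0.3992 -0.3174] 14.5 0.159
[([-0.001, 0.002, -0.555], [163.6, 783.1, -119.1]), ([0.002, 0.002, 2.586], [163.6, 783.1, -119.1])]
```

Emit:
move_arm(targets=[[[0,0,0],[0,0,-20],0.6],[[0,0,0],[0,0,-60],0.6],[[0,0,0],[0,0,-110],0.6],[[0,0,0],[0,0,-120],0.6]])

```text
t: 5.35
tool_pos: [0.5476, -0.3782, 0.1557]
eef_rot: [0.142, 0.99, -0.002, 0.003]
ft_force: [-0.5, -0.7, -0.4]
finger_gap: 0.0512
finger_force: 42.2
```

Emit:
move_arm(targets=[[[0,0,-0.05],[12,55,0],0.6],[[0,0,-0.09],[25,115,0],0.6],[[0,0,-0.14],[37,175,0],0.6],[[0,0,-0.18],[49,235,0],0.6],[[0,0,-0.22],[62,295,0],0.6],[[0,0,-0.26],[74,355,0],0.6],[[0,0,-0.31],[87,415,0],0.6],[[0,0,-0.35],[99,475,0],0.6],[[0,0,-0.39],[112,535,0],0.6],[[0,0,-0.43],[124,595,0],0.6],[[0,0,-0.48],[137,655,0],0.6],[[0,0,-0.52],[149,715,0],0.6]])

```text
t: 6.85
tool_pos: [0.6042, 0.3526, 0.1505]
eef_rot: [-0.118, 0.993, -0.0, -0.0]
ft_force: [1.1, -0.7, -0.4]
finger_gap: 0.0511
finger_force: 42.2
```

```bash
python3 -c "
from h import *; from bench import monitor
s=monitor.get_state(); print(s['t'],s['tool_pos'],s['joint_pos'].round(2),row(s,[.61,.42,.15],np.radians(105.5))[0])"
```

```text
6.85 [0.60418619 0.3525886  0.15052661] [ 0.48  0.72  1.13 -0.    1.28 -1.33] ([-0.0, -0.0, -0.034], [-21.5, 64.2, 0.5])
```

Emit:
move_arm(targets=[[[0,0,-0.02],[-10,40,0],0.6],[[0,0,-0.035],[-21,64,0],0.6],[[0,0,-0.035],[-21,64,0],0.6],[[0,0,-0.035],[-21,64,0],0.6],[[0,0,-0.035],[-21,64,0],0.6]])

```text
t: 7.48
tool_pos: [0.6102, 0.4169, 0.1506]
eef_rot: [-0.134, 0.991, -0.0, -0.0]
ft_force: [0.2, -1.2, 0.1]
finger_gap: 0.051
finger_force: 42.2
```

```bash
python3 snap.py p1
python3 - <<'E'
from h import *
c=load("p1")
for k,z,a in (("cbig",.005,.27),("board",0,.27)):
    p,e=fit(c,k,.552,.404,a,z); print(k,p[:2].round(4),np.degrees(p[2]).round(1),round(e,3))
E
```

```text
7.475 [ 0.55  0.82  0.97 -0.    1.35 -1.29] [0.61024526 0.41685141 0.15055721] [-1.34128370e-01  9.90963963e-01 -5.73307755e-05 -2.54671873e-05]
cbig [0.5534 0.4049] 15.2 0.073
board [0.5531 0.4046] 15.0 0.066
```

View pics/p1.png

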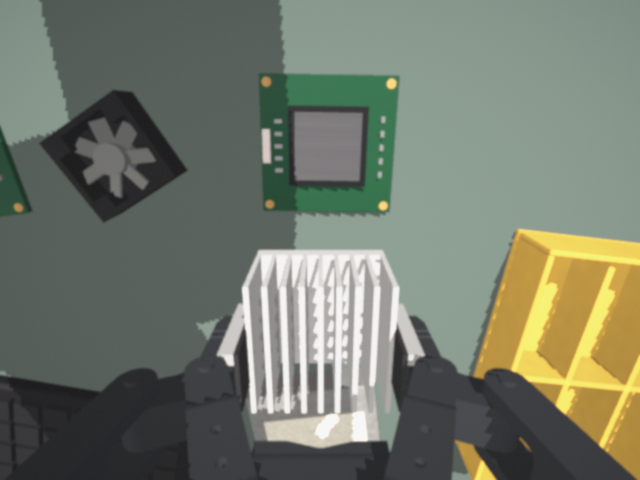

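The chip is at (328,146) and the sink is unchanged in the jaws. The chip and board fits agree: (0.5533, 0.4048) at 15.1°.

```bash
python3 -c "
from h import *
c=load('p1'); print(row(c,[.5543,.4051,.0425],np.radians(105.1))[0])
s=load('g1'); print(intool(s,[[0,0,0]])[0,2])"
```

```text
([-0.0, -0.0, 0.006], [57.0, 3.6, 108.1])
30.395292319228663
```

Emit:
move_arm(targets=[[[0,0,0.006],[30,2,20],0.6],[[0,0,0.006],[57,3.6,40],0.6],[[0,0,0.006],[57,3.6,70],0.6],[[0,0,0.006],[57,3.6,90],0.6],[[0,0,0.006],[57,3.6,101],0.6],[[0,0,0.006],[57,3.6,105],0.6],[[0,0,0.006],[57,3.6,107],0.6],[[0,0,0.006],[57,3.6,107],0.6],[[0,0,0.006],[57,3.6,108],0.6],[[0,0,0.006],[57,3.6,108],0.6]])

```text
t: 8.78
tool_pos: [0.5542, 0.4061, 0.0424]
eef_rot: [-0.132, 0.991, 0.0, 0.0]
ft_force: [-0.5, 0.1, -0.2]
finger_gap: 0.0512
finger_force: 42.3
```

```bash
python3 snap.py p2
python3 - <<'E'
from h import *
c=load("p2"); print(intool(c,[.5533,.4048,.009]))
E
```

```text
8.775 [ 0.58  0.82  1.24 -0.    1.08 -1.26] [0.55417451 0.40609496 0.04244424] [-1.31718438e-01  9.91287165e-01  3.15910882e-05  9.14002633e-05]
[[ 1.18867623 -1.02294251 33.44398002]]
```

View pics/p2.png

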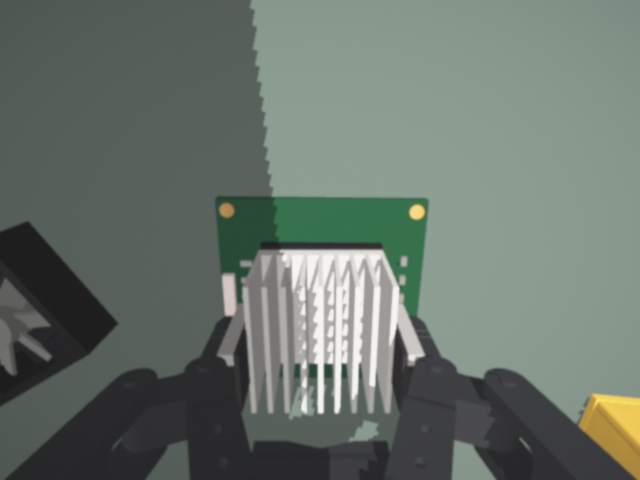

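The held sink is over the chip. I'll measure the chip's near edge against the sink's near edge in this same image.

Run:
```python
from h import *
c=load("p2"); I=c["pixels"].astype(int)
for col in (290,300,310,340,350): print(col,[tuple(I[r,col]) for r in range(238,258,1)][0:20:1] if col==300 else I[236:260,col,1].tolist())
for r in (244,246,248,252,253,254,256): print(r,"L",I[r,250:272,1].tolist(),"R",I[r,372:398,1].tolist())
print(proj(c,[[0,0,0]]).shape)
X=R.from_quat(c["eef_rot"]).as_matrix(); P=lambda v:c["tool_pos"]+X@np.array(v)/1000
for nm,v in (("sinkbase near",[[27,-26,31.7],[27,26,31.7]]),("chiptop near if aligned",[[27,-26,33.4],[27,26,33.4]]),("chip foot",[[27,-26,37.4],[27,26,37.4]]),("board near",[[46,-45,37.4],[46,45,37.4]])): print(nm,np.vstack([proj(c,P(q)) for q in v]).round(1).tolist())
```

```text
290 [113, 113, 113, 112, 109, 98, 75, 56, 47, 49, 51, 54, 74, 128, 183, 213, 218, 219, 218, 218, 217, 216, 213, 208]
300 [(np.int64(53), np.int64(112), np.int64(77)), (np.int64(55), np.int64(114), np.int64(78)), (np.int64(53), np.int64(109), np.int64(76)), (np.int64(52), np.int64(97), np.int64(70)), (np.int64(47), np.int64(74), np.int64(58)), (np.int64(45), np.int64(53), np.int64(49)), (np.int64(46), np.int64(47), np.int64(47)), (np.int64(49), np.int64(48), np.int64(50)), (np.int64(50), np.int64(50), np.int64(52)), (np.int64(54), np.int64(54), np.int64(56)), (np.int64(77), np.int64(75), np.int64(75)), (np.int64(130), np.int64(128), np.int64(126)), (np.int64(187), np.int64(183), np.int64(179)), (np.int64(216), np.int64(212), np.int64(208)), (np.int64(222), np.int64(218), np.int64(215)), (np.int64(223), np.int64(220), np.int64(217)), (np.int64(230), np.int64(227), np.int64(225)), (np.int64(240), np.int64(238), np.int64(237)), (np.int64(244), np.int64(243), np.int64(242)), (np.int64(245), np.int64(244), np.int64(243))]
310 [114, 113, 113, 113, 111, 104, 82, 57, 48, 48, 50, 53, 75, 127, 
[... 1406 characters left out ...]
 114, 113, 113]
254 L [73, 73, 74, 73, 73, 79, 92, 108, 119, 123, 127, 131, 134, 136, 136, 136, 135, 136, 137, 137, 136, 133] R [230, 230, 230, 230, 230, 230, 230, 227, 223, 218, 215, 205, 179, 143, 120, 114, 113, 112, 113, 113, 113, 113, 113, 112, 114, 113]
256 L [73, 74, 75, 74, 78, 90, 106, 117, 122, 124, 133, 149, 161, 166, 166, 166, 167, 167, 166, 165, 160, 147] R [243, 243, 243, 243, 243, 243, 242, 238, 224, 214, 213, 212, 198, 167, 133, 116, 113, 113, 113, 113, 113, 113, 113, 113, 113, 114]
(1, 2)
sinkbase near [[259.7, 248.8], [383.6, 248.8]]
chiptop near if aligned [[260.3, 247.5], [383.0, 247.5]]
chip foot [[261.7, 244.4], [381.6, 244.4]]
board near [[214.1, 201.5], [429.4, 201.4]]
```

Emit:
move_arm(targets=[[[0,0,0],[1,0.3,0],0.6],[[0,0,0],[1,0.3,0.5],0.6],[[0,0,0],[1,0.3,1],0.6],[[0,0,0],[1,0.3,1.5],0.6],[[0,0,0],[1,0.3,1.5],0.6]])

```text
t: 9.45
tool_pos: [0.5531, 0.4061, 0.0408]
eef_rot: [-0.132, 0.991, 0.0, 0.0]
ft_force: [-0.2, -0.0, -0.2]
finger_gap: 0.051
finger_force: 42.3
```

Emit:
move_arm(targets=[[[0,0,0],[0,0,0.5],0.6],[[0,0,0],[0,0,0.5],0.6],[[0,0,0],[0,0,1],0.6],[[0,0,0],[0,0,1],0.6]])

```text
t: 9.95
tool_pos: [0.5532, 0.4062, 0.0408]
eef_rot: [-0.132, 0.991, 0.0, 0.0]
ft_force: [-5.2, -4.1, 10.3]
finger_gap: 0.0512
finger_force: 43.6
```

Emit:
move_arm(targets=[[[0,0,0],[0,0,-0.4],0.2],[[0,0,0],[0,0,-0.4],-0.15],[[0,0,0],[0,0,-0.4],-0.3],[[0,0,0],[0,0,-0.4],-0.5],[[0,0,0],[0,0,-0.4],-0.6],[[0,0,0],[0,0,-0.4],-0.6],[[0,0,0],[0,0,-15],-0.6],[[0,0,0],[0,0,-50],-0.6],[[0,0,0],[0,0,-100],-1],[[0,0,0],[-40,0,-120],-1],[[0,0,0],[-40,0,-120],-1],[[0,0,0],[-40,0,-120],-1]])

```text
t: 11.45
tool_pos: [0.5912, 0.4164, 0.1594]
eef_rot: [-0.132, 0.991, -0.0, -0.001]
ft_force: [0.5, -0.3, -0.1]
finger_gap: 0.0855
finger_force: 0.0
```

```bash
python3 snap.py q1
python3 - <<'E'
from h import *
c=load("q1")
p,e=fit(c,"board",.5533,.4048,.264); print(p.round(4),np.degrees(p[2]),e)
p,e=fit(c,"big",.5533,.4048,.264,.009); print(p.round(4),np.degrees(p[2]),e)
c["cam_to_world"]=c["cam_to_world"]
print(row(c,[.404,.2788,.12],np.radians(83.2)),row(c,[.404,.2788,.12],np.radians(-6.8)))
E
```

```text
11.45 [ 0.56  0.77  1.03  0.    1.34 -1.27] [0.591151   0.41635606 0.15940469] [-1.31730772e-01  9.91285380e-01 -2.12309729e-04 -5.03193963e-04]
[0.5529 0.4054 0.2537] 14.535502226091008 0.31005429978532645
[0.5528 0.4047 0.2575] 14.751963439027302 0.05292254672804002
[([-0.0, -0.001, 0.383], [216.5, -83.9, 39.7]), ([0.001, -0.001, -2.759], [216.5, -83.9, 39.7])] [([0.0, -0.001, -1.188], [216.5, -83.9, 39.7]), ([-0.001, -0.0, 1.954], [216.5, -83.9, 39.7])]
```

View pics/q1.png

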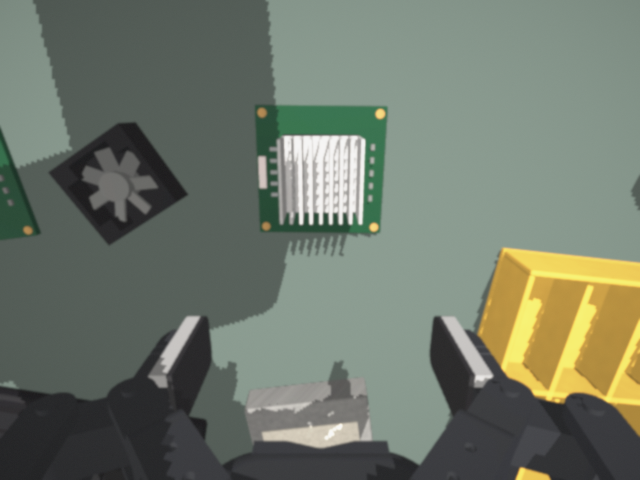

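The big sink is down, flat and square: (0.5528, 0.4047) at 14.8°, against the chip at (0.5532, 0.4047) and 15°. Next is the small sink.

Emit:
move_arm(targets=[[[0,0,0.1],[55,-21,0],-0.3],[[0,0,0.2],[110,-42,0],-0.3],[[0,0,0.3],[165,-63,0],-0.3],[[0,0,0.383],[216.5,-84,20],-0.3],[[0,0,0.383],[216.5,-84,60],-0.3],[[0,0,0.383],[216.5,-84,60],-0.3],[[0,0,0.383],[216.5,-84,60],-0.3]])

```text
t: 12.38
tool_pos: [0.4051, 0.2794, 0.1008]
eef_rot: [0.059, 0.998, 0.0, 0.0]
ft_force: [-0.3, 0.1, 0.2]
finger_gap: 0.056
finger_force: 0.0
```

```bash
python3 snap.py s1
python3 - <<'E'
from h import *
c=load("s1")
p,e=fit(c,"small",.404,.2788,-.12); print(p.round(4),np.degrees(p[2]),e)
print(unproj(load("v1"),(168,223),0))
print(row(c,[p[0],p[1],.029],p[2]+np.pi/2), row(c,[p[0],p[1],.029],p[2]))
E
```

```text
12.375 [ 0.53  0.36  1.83 -0.    0.95 -0.92] [0.40507791 0.27936492 0.10080361] [5.91732243e-02 9.98247650e-01 2.20327197e-04 3.30704533e-04]
[ 0.4041  0.2795 -0.1272] -7.290783760760636 0.015069715723712124
[[0.43656207 0.19880655 0.        ]]
[([0.0, 0.001, 0.009], [1.0, 0.0, 71.8]), ([-0.001, 0.001, -3.133], [1.0, 0.0, 71.8]), ([-0.001, 0.001, -3.133], [1.0, 0.0, 71.8])] [([-0.0, 0.001, -1.562], [1.0, 0.0, 71.8]), ([0.001, 0.0, 1.58], [1.0, 0.0, 71.8])]
```

Emit:
move_arm(targets=[[[0,0,0.009],[1,0,35],-0.3],[[0,0,0.009],[1,0,60],-0.3],[[0,0,0.009],[1,0,72],-0.3],[[0,0,0.009],[1,0,72],-0.3],[[0,0,0.009],[1,0,72],0.1],[[0,0,0.009],[1,0,72],0.6],[[0,0,0.009],[1,0,72],0.6],[[0,0,0.009],[1,0,72],0.6]], force=35)

```text
t: 13.42
tool_pos: [0.4043, 0.2794, 0.029]
eef_rot: [0.064, 0.998, 0.001, 0.001]
ft_force: [-1.0, -0.5, 6.7]
finger_gap: 0.0316
finger_force: 35.5
```

```bash
python3 snap.py s2
python3 - <<'E'
from h import *
c=load("s2"); I=c["pixels"].astype(int)
print("near base edge rows", I[240:275,320,1].tolist()); print(I[262,270:372,1].tolist())
E
python3 - <<'E'
from h import *
c=load("s2")
u=[.3997,-.3165]; a=np.radians(105.5); X=np.array([-np.sin(a),np.cos(a)])
print(row(c,[*(np.array(u)-.06*X),.15],a))
E
```

```text
13.425 [ 0.53  0.49  1.86 -0.    0.79 -0.91] [0.40427433 0.27940662 0.0289679 ] [6.38321915e-02 9.97960114e-01 5.67014011e-04 8.60861760e-04]
near base edge rows [102, 103, 103, 104, 104, 103, 104, 104, 104, 104, 103, 103, 103, 103, 103, 104, 104, 103, 102, 103, 103, 103, 103, 104, 103, 103, 103, 103, 104, 103, 103, 103, 103, 104, 109]
[104, 104, 103, 102, 103, 103, 103, 103, 103, 103, 103, 103, 103, 104, 103, 103, 103, 104, 103, 103, 103, 103, 103, 103, 103, 103, 103, 103, 103, 103, 104, 103, 104, 103, 104, 103, 103, 103, 103, 104, 103, 102, 103, 103, 103, 103, 103, 103, 103, 103, 103, 104, 103, 103, 103, 104, 103, 104, 104, 103, 103, 104, 104, 103, 104, 104, 102, 104, 104, 103, 104, 103, 103, 103, 104, 111, 132, 155, 164, 166, 166, 166, 165, 166, 166, 165, 166, 166, 165, 166, 165, 166, 166, 165, 166, 166, 167, 166, 166, 166, 166, 166]
[([0.001, 0.002, -0.398], [-126.9, -568.2, -121.5]), ([0.003, -0.001, 2.743], [-126.9, -568.2, -121.5])]
```

Run:
```python
from h import *
c=load("s2")
u=[.3997,-.3165]; a=np.radians(15.5); X=np.array([-np.sin(a),np.cos(a)])
print(row(c,[*(np.array(u)-.06*X),.15],a))
I=c["pixels"].astype(int); print(I[264:284,330,1].tolist(),I[276,270:370,1].tolist())
```

```text
[([0.002, 0.001, 1.173], [-94.9, -646.8, -121.7]), ([-0.001, 0.002, -1.969], [-94.9, -646.8, -121.7])]
[103, 103, 103, 103, 103, 103, 103, 103, 104, 104, 109, 119, 128, 133, 133, 135, 136, 146, 153, 155] [102, 102, 103, 104, 103, 103, 102, 104, 103, 104, 105, 108, 118, 127, 131, 131, 130, 131, 131, 132, 131, 132, 131, 132, 131, 131, 131, 131, 131, 131, 132, 131, 132, 131, 132, 131, 131, 131, 131, 131, 131, 131, 131, 132, 131, 130, 129, 128, 128, 129, 128, 129, 129, 129, 129, 129, 129, 128, 129, 129, 128, 129, 128, 129, 129, 129, 130, 128, 129, 130, 128, 128, 129, 129, 129, 128, 129, 129, 129, 129, 130, 143, 175, 210, 220, 221, 221, 219, 210, 188, 171, 166, 165, 165, 167, 166, 165, 165, 166, 166]
```

Emit:
move_arm(targets=[[[0,0,0],[0,0,-20],0.6],[[0,0,0],[0,0,-70],0.6],[[0,0,0],[0,0,-120],0.6],[[0,0,0],[0,0,-120],0.6],[[0,0,0],[0,0,-120],0.6]])

```text
t: 14.1
tool_pos: [0.4034, 0.2789, 0.1474]
eef_rot: [0.064, 0.998, -0.0, -0.0]
ft_force: [0.4, -0.4, -1.4]
finger_gap: 0.0314
finger_force: 34.9
```

Emit:
move_arm(targets=[[[0,0,0.1],[-9,-59,0],0.6],[[0,0,0.2],[-18,-118,0],0.6],[[0,0,0.3],[-26,-177,0],0.6],[[0,0,0.42],[-35,-236,0],0.6],[[0,0,0.53],[-44,-295,0],0.6],[[0,0,0.64],[-52,-354,0],0.6],[[0,0,0.76],[-61,-413,0],0.6],[[0,0,0.88],[-70,-472,0],0.6],[[0,0,1],[-78,-531,0],0.6],[[0,0,1.1],[-87,-590,0],0.6],[[0,0,1.173],[-95,-646,0],0.6],[[0,0,1.173],[-95,-646,0],0.6]])

```text
t: 15.6
tool_pos: [0.4144, -0.3763, 0.1456]
eef_rot: [0.607, 0.795, 0.0, -0.001]
ft_force: [0.4, 1.0, -1.1]
finger_gap: 0.0313
finger_force: 35.0
```

Emit:
move_arm(targets=[[[0,0,0],[0,0,0],0.6],[[0,0,0],[0,0,0],0.6],[[0,0,0],[0,0,0],0.6]])

```text
t: 15.98
tool_pos: [0.4158, -0.373, 0.1478]
eef_rot: [0.605, 0.796, -0.0, -0.0]
ft_force: [-0.0, 0.4, -0.9]
finger_gap: 0.0312
finger_force: 35.0
```

```bash
cat > near.py <<'E'
# sink in hand (tool mm) from its near base edge seen at g-image; chip pose from hover image
import sys; from h import *
E
python3 snap.py t1
python3 - <<'E'
from h import *
s=load("s2"); print("sink near base edge", intool(s,unproj(s,[(320,275)],0)).round(1))
c=load("t1")
for k,z in (("csmall",.005),("board",0)):
    p,e=fit(c,k,.3995,-.317,.265,z); print(k,p[:2].round(4),np.degrees(p[2]).round(1),round(e,3))
E
```

```text
15.975 [-0.8   0.43  1.61 -0.    1.11 -1.07] [ 0.41580338 -0.37300672  0.14784116] [ 6.04989294e-01  7.96233605e-01 -1.95765065e-06 -2.38107663e-05]
sink near base edge [[16.5 -0.5 28.9]]
csmall [ 0.3981 -0.3161] 17.9 0.111
board [ 0.398  -0.3167] 16.9 0.059
```

```bash
python3 -c "
from h import *
c=load('t1'); print(row(c,[.3981,-.3169,.040],np.radians(16.8))[0])"
```

```text
([-0.0, -0.0, -0.022], [58.8, -2.0, 107.8])
```

Emit:
move_arm(targets=[[[0,0,-0.022],[30,-1,20],0.6],[[0,0,-0.022],[59,-2,45],0.6],[[0,0,-0.022],[59,-2,75],0.6],[[0,0,-0.022],[59,-2,95],0.6],[[0,0,-0.022],[59,-2,103],0.6],[[0,0,-0.022],[59,-2,107],0.6],[[0,0,-0.022],[59,-2,108],0.6],[[0,0,-0.022],[59,-2,108],0.6],[[0,0,-0.022],[59,-2,108],0.6]])

```text
t: 17.15
tool_pos: [0.398, -0.3176, 0.0402]
eef_rot: [0.597, 0.802, -0.0, 0.0]
ft_force: [0.1, -0.7, -0.1]
finger_gap: 0.0313
finger_force: 35.1
```

```bash
python3 snap.py t2
python3 - <<'E'
from h import *
c=load("t2"); I=c["pixels"]; J=cv2.resize(I[190:340,220:420,::-1],None,fx=4,fy=4,interpolation=cv2.INTER_CUBIC); cv2.imwrite("pics/t2c.png",J)
X=R.from_quat(c["eef_rot"]).as_matrix(); P=lambda v:c["tool_pos"]+X@np.array(v)/1000; zt=c["tool_pos"][2]*1000
for nm,v in (("sinkbase near",[[16.5,-16,29],[16.5,16,29]]),("chip top",[[16.5,-16,zt-9],[16.5,16,zt-9]]),("chip foot",[[16.5,-16,zt-5],[16.5,16,zt-5]]),("board near",[[45.5,-45,zt-5],[45.5,45,zt-5]])): print(nm,((np.vstack([proj(c,P(q)) for q in v])-[220,190])*4).round(0).tolist())
E
```

```text
17.15 [-0.75  0.5   1.81  0.    0.83 -1.04] [ 0.39803744 -0.31762128  0.04020248] [ 5.96734253e-01  8.02438848e-01 -3.76009694e-05  3.54045387e-04]
sinkbase near [[254.0, 347.0], [556.0, 347.0]]
chip top [[256.0, 338.0], [555.0, 338.0]]
chip foot [[259.0, 324.0], [551.0, 324.0]]
board near [[-29.0, 65.0], [841.0, 65.0]]
```

View pics/t2c.png

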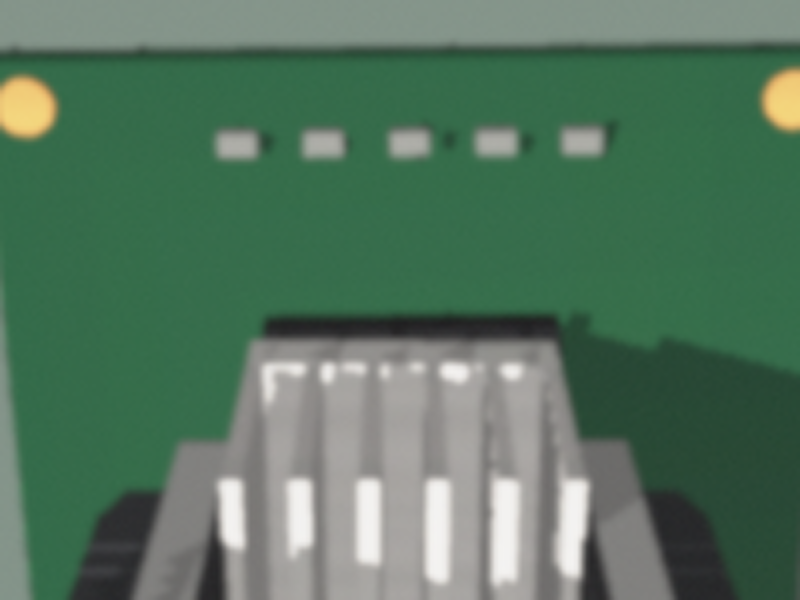

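In the crop the sink base near edge is mid-column 402, the chip foot 410 and the rows agree, so the chip is about 0.9 mm to tool +y with roughly 0.6° of yaw. I'll correct that and lower it.

Emit:
move_arm(targets=[[[0,0,-0.01],[0,0.9,0],0.6],[[0,0,-0.01],[0,0.9,0.5],0.6],[[0,0,-0.01],[0,0.9,1],0.6],[[0,0,-0.01],[0,0.9,1.5],0.6],[[0,0,-0.01],[0,0.9,2],0.6],[[0,0,-0.01],[0,0.9,2],0.6]])

```text
t: 17.95
tool_pos: [0.3987, -0.3172, 0.038]
eef_rot: [0.593, 0.805, -0.0, -0.0]
ft_force: [-2.0, 0.5, 3.9]
finger_gap: 0.0315
finger_force: 35.6
```

Emit:
move_arm(targets=[[[0,0,0],[0,0,-0.3],0.35],[[0,0,0],[0,0,-0.3],0.15],[[0,0,0],[0,0,-0.3],0],[[0,0,0],[0,0,-0.3],-0.15],[[0,0,0],[0,0,-0.3],-0.2],[[0,0,0],[0,0,-15],-0.2],[[0,0,0],[0,0,-60],-0.3],[[0,0,0],[-20,0,-110],-0.3],[[0,0,0],[-50,0,-110],-0.3],[[0,0,0],[-50,0,-110],-0.3],[[0,0,0],[-50,0,-110],-0.3]])

```text
t: 19.32
tool_pos: [0.4133, -0.3644, 0.1478]
eef_rot: [0.593, 0.805, 0.0, -0.0]
ft_force: [0.3, 1.0, -0.5]
finger_gap: 0.0557
finger_force: 0.0
```

```bash
python3 snap.py t3
python3 - <<'E'
from h import *
c=load("t3")
for k,z in (("small",.009),("board",0)):
    p,e=fit(c,k,.3985,-.317,.3,z); print(k,p[:2].round(4),np.degrees(p[2]).round(1),round(e,3))
print(row(c,[.636,-.132,.10],np.radians(44.8)))
print(unproj(dict(np.load("scene0.npz")),[(430,345),(510,233)],0.02))
E
```

```text
19.325 [-0.79  0.41  1.63  0.    1.1  -1.09] [ 0.41332461 -0.36438408  0.14784551] [ 5.92714336e-01  8.05412681e-01  8.73156292e-05 -3.49580710e-04]
small [ 0.3978 -0.316 ] 16.0 0.036
board [ 0.398  -0.3169] 17.4 0.063
[([-0.0, -0.001, -0.48], [155.6, 281.7, 47.9]), ([-0.001, 0.0, 2.662], [155.6, 281.7, 47.9])]
[[ 0.83394841 -0.06030815  0.02      ]
 [ 0.80831154  0.34291531  0.02      ]]
```

The small sink is placed to within about 1 mm and 1°. Next is the bar.

Emit:
move_arm(targets=[[[0,0,-0.08],[28,51,0],-0.3],[[0,0,-0.17],[57,102,0],-0.3],[[0,0,-0.26],[85,154,0],-0.3],[[0,0,-0.35],[113,205,0],-0.3],[[0,0,-0.43],[141,256,15],-0.3],[[0,0,-0.48],[155,281,30],-0.3],[[0,0,-0.48],[155,281,48],-0.3],[[0,0,-0.48],[155,281,48],-0.3],[[0,0,-0.48],[155,281,48],-0.3]])

```text
t: 20.5
tool_pos: [0.6355, -0.1343, 0.1005]
eef_rot: [0.385, 0.923, 0.0, 0.0]
ft_force: [0.2, -0.4, 0.4]
finger_gap: 0.0554
finger_force: 0.0
```

```bash
python3 snap.py b1
python3 - <<'E'
from h import *
c=load("b1")
p,e=fit(c,"bar",.636,-.132,-.785); print(p.round(4),np.degrees(p[2]),e)
print(row(c,[p[0],p[1],.029],p[2]+np.pi/2)[:2])
E
```

```text
20.5 [-0.26  0.67  1.35 -0.    1.12 -1.05] [ 0.63546232 -0.1342781   0.100531  ] [3.84978193e-01 9.22925623e-01 8.49423060e-06 2.91798374e-04]
[ 0.6349 -0.1302 -0.8028] -45.99869651027207 0.027817841584011953
[([0.0, 0.001, 0.012], [3.4, 2.4, 71.5]), ([-0.001, 0.0, -3.129], [3.4, 2.4, 71.5])]
```

Emit:
move_arm(targets=[[[0,0,0.012],[2,1,35],-0.3],[[0,0,0.012],[2,1,58],-0.3],[[0,0,0.012],[2,1,70.5],-0.3],[[0,0,0.012],[2,1,70.5],-0.3],[[0,0,0.012],[2,1,70.5],0.1],[[0,0,0.012],[2,1,70.5],0.6],[[0,0,0.012],[2,1,70.5],0.6],[[0,0,0.012],[2,1,70.5],0.6]], force=45)

```text
t: 21.55
tool_pos: [0.6357, -0.1315, 0.0307]
eef_rot: [0.39, 0.921, 0.0, 0.001]
ft_force: [-0.7, -0.6, 6.5]
finger_gap: 0.029
finger_force: 46.3
```

```bash
python3 snap.py b2
python3 - <<'E'
from h import *
c=load("b2"); I=c["pixels"]; J=cv2.resize(I[180:480,120:520,::-1],None,fx=2,fy=2,interpolation=cv2.INTER_CUBIC); cv2.imwrite("pics/b2c.png",J)
X=R.from_quat(c["eef_rot"]).as_matrix(); P=lambda v:c["tool_pos"]+X@np.array(v)/1000; zt=c["tool_pos"][2]*1000
for nm,x,z in (("base near",38,zt),("top near",38,zt-32),("top far",-38,zt-32)): print(nm,((np.vstack([proj(c,P([x,s,z])) for s in (-15,15)])-[120,180])*2).round(0).tolist())
E
```

```text
21.55 [-0.26  0.76  1.38 -0.    1.   -1.03] [ 0.63572726 -0.1314836   0.0306726 ] [3.89787079e-01 9.20904409e-01 9.49241627e-05 1.04607324e-03]
base near [[328.0, 92.0], [475.0, 92.0]]
top near [[310.0, 147.0], [492.0, 147.0]]
top far [[325.0, 509.0], [478.0, 509.0]]
```

View pics/b2c.png

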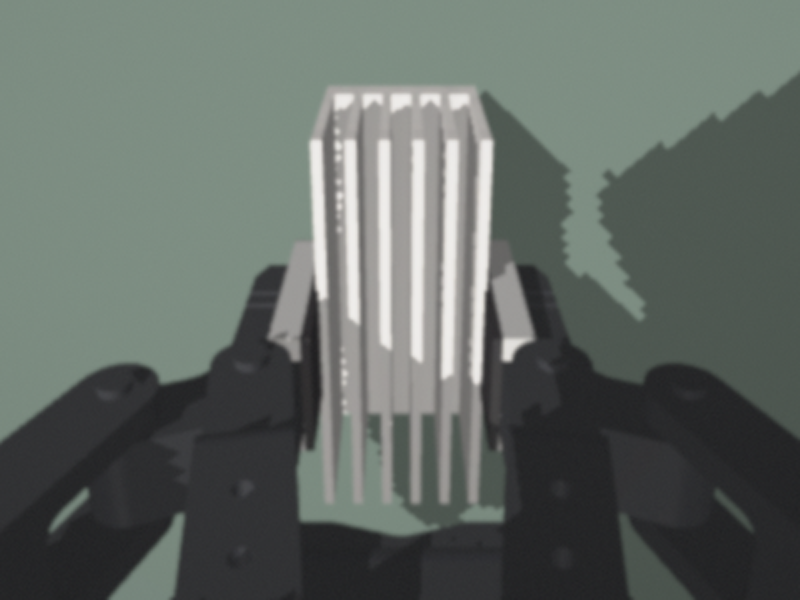

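The bar is gripped straight. Compared with prediction its edges are about 3 px nearer the camera, so its centre is at tool x of about +1.3 mm. Carry it to the long-chip board.

```bash
python3 -c "
from h import *
c=load('b2'); print(row(c,[.5523,-.0964,.16],np.radians(85))[0])"
```

```text
([0.0, 0.002, -0.714], [83.0, -35.3, -129.5])
```

Emit:
move_arm(targets=[[[0,0,0],[0,0,-25],0.6],[[0,0,0],[0,0,-75],0.6],[[0,0,0],[0,0,-128],0.6],[[0,0,-0.12],[14,-6,-130],0.6],[[0,0,-0.26],[30,-12,-130],0.6],[[0,0,-0.4],[46,-20,-130],0.6],[[0,0,-0.55],[64,-27,-130],0.6],[[0,0,-0.714],[83,-35,-130],0.6],[[0,0,-0.714],[83,-35,-130],0.6],[[0,0,-0.714],[83,-35,-130],0.6],[[0,0,-0.714],[83,-35,-130],0.6]])

```text
t: 22.98
tool_pos: [0.5526, -0.0963, 0.1593]
eef_rot: [0.044, 0.999, -0.0, 0.0]
ft_force: [-0.2, 0.2, -0.5]
finger_gap: 0.0292
finger_force: 45.3
```

```bash
python3 snap.py b3
python3 - <<'E'
from h import *
c=load("b3")
P=[]
for k,z in (("cbar",.005),("board",0)):
    p,e=fit(c,k,.4826,-.0903,-.08,z); print(k,p[:2].round(4),np.degrees(p[2]).round(1),round(e,3)); P.append(p)
p=np.mean(P,0); X=np.array([-np.cos(p[2]),-np.sin(p[2])]); t=p[:2]-.0013*X
print(p,row(c,[*t,.0415],p[2]+np.pi/2)[0])
E
```

```text
22.975 [-0.24  0.42  1.59 -0.    1.13 -1.72] [ 0.55262596 -0.09625912  0.15925841] [ 4.43210682e-02  9.99017336e-01 -1.94052521e-05  7.47739507e-05]
cbar [ 0.4828 -0.0907] -5.0 0.098
board [ 0.4826 -0.0904] -4.6 0.064
[ 0.4827338  -0.09051462 -0.083986  ] ([-0.0, 0.0, -0.005], [68.8, -0.5, 117.7])
```

Emit:
move_arm(targets=[[[0,0,-0.005],[35,0,20],0.6],[[0,0,-0.005],[69,-0.5,40],0.6],[[0,0,-0.005],[69,-0.5,70],0.6],[[0,0,-0.005],[69,-0.5,95],0.6],[[0,0,-0.005],[69,-0.5,110],0.6],[[0,0,-0.005],[69,-0.5,116],0.6],[[0,0,-0.005],[69,-0.5,117.5],0.6],[[0,0,-0.005],[69,-0.5,117.5],0.6],[[0,0,-0.005],[69,-0.5,117.5],0.6]])

```text
t: 24.15
tool_pos: [0.4837, -0.0906, 0.0423]
eef_rot: [0.041, 0.999, -0.0, 0.0]
ft_force: [0.1, -0.3, -0.2]
finger_gap: 0.0293
finger_force: 45.3
```

```bash
python3 snap.py b4
python3 - <<'E'
from h import *
c=load("b4"); I=c["pixels"]; J=cv2.resize(I[150:290,230:420,::-1],None,fx=4,fy=4,interpolation=cv2.INTER_CUBIC); cv2.imwrite("pics/b4c.png",J)
X=R.from_quat(c["eef_rot"]).as_matrix(); P=lambda v:c["tool_pos"]+X@np.array(v)/1000; zt=c["tool_pos"][2]*1000
for nm,x,w,z in (("base near",39.3,15,30.7),("chip foot",39.3,15,zt-5),("board near",46.3,45,zt-5)): print(nm,((np.vstack([proj(c,P([x,s,z])) for s in (-w,w)])-[230,150])*4).round(0).tolist())
E
```

```text
24.15 [-0.26  0.47  1.85 -0.    0.82 -1.75] [ 0.48371048 -0.09061212  0.04232354] [ 4.08792673e-02  9.99163974e-01 -1.08831547e-04  4.76239828e-04]
base near [[217.0, 287.0], [512.0, 287.0]]
chip foot [[223.0, 270.0], [507.0, 270.0]]
board near [[-65.0, 205.0], [797.0, 205.0]]
```

View pics/b4c.png

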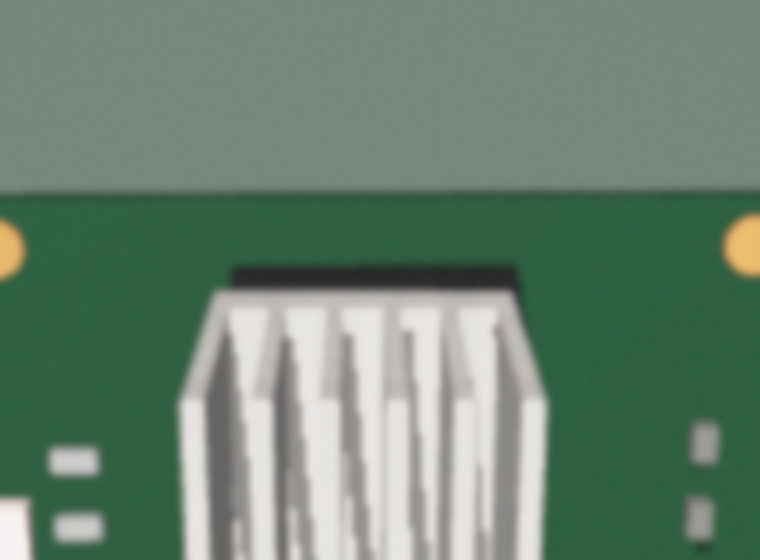

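The sink's near edge is mid-column 365 and the chip foot's 375.5, with the chip about 0.7 mm towards the camera and 0.4° of yaw. I'll correct and lower.

Emit:
move_arm(targets=[[[0,0,-0.006],[0.7,1.2,0],0.6],[[0,0,-0.006],[0.7,1.2,1],0.6],[[0,0,-0.006],[0.7,1.2,1.7],0.6],[[0,0,-0.006],[0.7,1.2,2.2],0.6],[[0,0,-0.006],[0.7,1.2,2.7],0.6],[[0,0,-0.006],[0.7,1.2,2.7],0.6]])

```text
t: 24.95
tool_pos: [0.4828, -0.0893, 0.0397]
eef_rot: [0.038, 0.999, 0.0, -0.0]
ft_force: [-6.0, 1.5, 11.3]
finger_gap: 0.0291
finger_force: 46.9
```

Emit:
move_arm(targets=[[[0,0,0],[0,0,-0.6],0.4],[[0,0,0],[0,0,-0.6],0.2],[[0,0,0],[0,0,-0.6],0.05],[[0,0,0],[0,0,-0.6],-0.1],[[0,0,0],[0,0,-0.6],-0.2],[[0,0,0],[0,0,-15],-0.2],[[0,0,0],[0,0,-65],-0.4],[[0,0,0],[-20,0,-115],-0.6],[[0,0,0],[-50,0,-115],-0.6],[[0,0,0],[-50,0,-115],-0.6],[[0,0,0],[-50,0,-115],-0.6]])

```text
t: 26.32
tool_pos: [0.532, -0.0929, 0.1541]
eef_rot: [0.038, 0.999, 0.0, -0.0]
ft_force: [-0.8, 0.6, -0.6]
finger_gap: 0.0682
finger_force: 0.0
```

```bash
python3 snap.py b5
python3 - <<'E'
from h import *
c=load("b5")
for k,z in (("bar",.009),("board",0)):
    p,e=fit(c,k,.4828,-.0895,-.08,z); print(k,p[:2].round(4),np.degrees(p[2]).round(1),round(e,3))
print(row(c,[.4945,.1005,.11],np.radians(90))[0])
E
```

```text
26.325 [-0.24  0.38  1.66  0.    1.1  -1.74] [ 0.53202609 -0.09294932  0.15409793] [ 3.78714632e-02  9.99282540e-01  8.21953586e-05 -3.88042563e-04]
bar [ 0.4828 -0.09  ] -4.6 0.014
board [ 0.4825 -0.0904] -4.4 0.064
([0.0, -0.001, -0.076], [52.0, 190.0, 44.2])
```

The bar is at (0.4828, -0.0900) and -4.6°, against its board at (0.4825, -0.0904) and -4.4°. Next is the round sink.

Emit:
move_arm(targets=[[[0,0,-0.03],[13,50,0],-0.6],[[0,0,-0.05],[26,100,0],-0.6],[[0,0,-0.076],[39,150,0],-0.6],[[0,0,-0.076],[52,190,20],-0.6],[[0,0,-0.076],[52,190,44],-0.6],[[0,0,-0.076],[52,190,44],-0.6],[[0,0,-0.076],[52,190,44],-0.6]])

```text
t: 27.25
tool_pos: [0.4954, 0.0999, 0.1109]
eef_rot: [0.0, 1.0, 0.0, 0.0]
ft_force: [-0.0, -0.0, -0.2]
finger_gap: 0.068
finger_force: 0.0
```

```bash
python3 snap.py r1
python3 - <<'E'
from h import *
c=load("r1")
p,e=fit(c,"round",.4945,.1005,0); print(p.round(4),e)
print(row(c,[p[0],p[1],.0305])[0])
E
```

```text
27.25 [ 0.13  0.37  1.79 -0.    0.98 -1.44] [0.49543107 0.09990139 0.11094929] [2.18820819e-04 9.99999920e-01 1.79964618e-05 3.34690891e-04]
[0.4947 0.1008 0.6584] 0.016999177640843088
([0.0, 0.001, -0.0], [0.8, 0.8, 80.4])
```

Emit:
move_arm(targets=[[[0,0,0],[1,0.5,40],-0.6],[[0,0,0],[1,0.5,65],-0.6],[[0,0,0],[1,0.5,80],-0.6],[[0,0,0],[1,0.5,80],-0.6],[[0,0,0],[1,0.5,80],-0.1],[[0,0,0],[1,0.5,80],0.4],[[0,0,0],[1,0.5,80],0.6],[[0,0,0],[1,0.5,80],0.6]], force=40)

```text
t: 28.3
tool_pos: [0.4948, 0.1008, 0.0314]
eef_rot: [-0.0, 1.0, 0.0, 0.001]
ft_force: [-1.7, -1.6, 6.2]
finger_gap: 0.0427
finger_force: 40.1
```

```bash
python3 snap.py r2
python3 - <<'E'
from h import *
c=load("r2"); I=c["pixels"]; cv2.imwrite("pics/r2c.png",cv2.resize(I[200:460,180:460,::-1],None,fx=2,fy=2,interpolation=cv2.INTER_CUBIC))
X=R.from_quat(c["eef_rot"]).as_matrix(); P=lambda v:c["tool_pos"]+X@np.array(v)/1000; zt=c["tool_pos"][2]*1000
for nm,x,z in (("base near",22,zt),("top near",22,zt-34),("top far",-22,zt-34)): print(nm,((proj(c,P([x,0,z]))-[180,200])*2).round(0).tolist())
# hover: chip C seen 60 mm on camera side
t=np.array([.6305,.1525]); a=np.radians(112); Xw=np.array([-np.sin(a),np.cos(a)])
for a in (90,112):
    Xw=np.array([-np.sin(np.radians(a)),np.cos(np.radians(a))]); print(row(c,[*(t-.065*Xw),.15],np.radians(a))[0],t-.065*Xw)
E
```

```text
28.3 [ 0.13  0.51  1.82 -0.    0.81 -1.44] [0.49484731 0.10082985 0.0314178 ] [-1.39260024e-04  9.99999506e-01  5.29286901e-05  9.82964089e-04]
base near [[283.0, 121.0]]
top near [[282.0, 195.0]]
top far [[282.0, 405.0]]
([0.0, 0.002, 0.0], [-200.9, 51.6, -118.2]) [0.6955 0.1525]
([-0.0, 0.002, -0.384], [-196.2, 76.0, -118.2]) [0.69076695 0.17684943]
```

View pics/r2c.png

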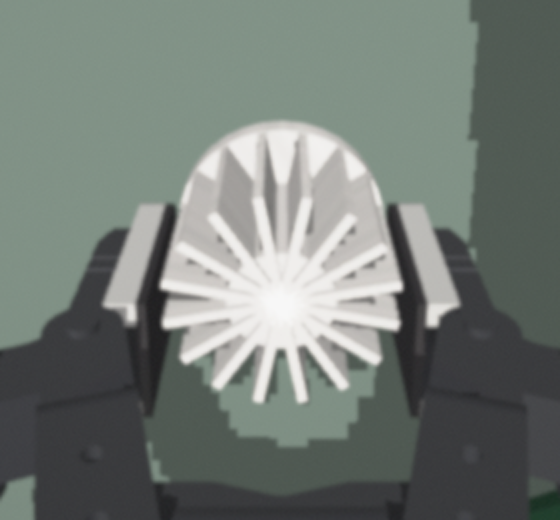

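That was picture 13. The round sink is gripped on its diameter and centred (base near row 121, as predicted). Now carry it to the round chip.

Emit:
move_arm(targets=[[[0,0,0],[0,0,-25],0.6],[[0,0,0],[0,0,-75],0.6],[[0,0,0],[0,0,-118],0.6],[[0,0,0],[-50,13,-118],0.6],[[0,0,0],[-100,26,-118],0.6],[[0,0,0],[-150,39,-118],0.6],[[0,0,0],[-201,52,-118],0.6],[[0,0,0],[-201,52,-118],0.6],[[0,0,0],[-201,52,-118],0.6],[[0,0,0],[-201,52,-118],0.6]])

```text
t: 29.6
tool_pos: [0.6946, 0.1527, 0.1491]
eef_rot: [-0.0, 1.0, 0.0, 0.0]
ft_force: [0.3, 0.4, -0.2]
finger_gap: 0.0427
finger_force: 40.8
```

```bash
python3 snap.py r3
python3 - <<'E'
from h import *
c=load("r3")
for k,z in (("cround",.005),("board",0)):
    p,e=fit(c,k,.6303,.1525,.4,z); print(k,p[:2].round(4),np.degrees(p[2]).round(1),round(e,3),row(c,[*p[:2],.0425],np.pi/2)[0])
E
```

```text
29.6 [ 0.16  0.75  1.09 -0.    1.3  -1.41] [0.69459375 0.15267015 0.14911334] [-7.02149731e-05  9.99999940e-01  4.91684750e-05  3.36644689e-04]
cround [0.6298 0.1527] 1.5 0.089 ([0.0, 0.001, 0.0], [64.8, -0.0, 106.6])
board [0.6298 0.1524] 22.3 0.072 ([0.0, 0.001, 0.0], [64.9, -0.2, 106.6])
```

Emit:
move_arm(targets=[[[0,0,0],[35,0.5,20],0.6],[[0,0,0],[65.3,1,40],0.6],[[0,0,0],[65.3,1,65],0.6],[[0,0,0],[65.3,1,88],0.6],[[0,0,0],[65.3,1,100],0.6],[[0,0,0],[65.3,1,105],0.6],[[0,0,0],[65.3,1,106.5],0.6],[[0,0,0],[65.3,1,106.5],0.6],[[0,0,0],[65.3,1,106.5],0.6]])

```text
t: 30.78
tool_pos: [0.6301, 0.1539, 0.0421]
eef_rot: [-0.0, 1.0, 0.0, 0.0]
ft_force: [-0.0, -0.0, -0.8]
finger_gap: 0.0425
finger_force: 40.8
```

```bash
python3 snap.py r4
python3 - <<'E'
from h import *
c=load("r4"); I=c["pixels"]; lo=np.array([230,180]); J=cv2.resize(I[180:320,230:415,::-1],None,fx=4,fy=4,interpolation=cv2.INTER_CUBIC)
X=R.from_quat(c["eef_rot"]).as_matrix(); zt=c["tool_pos"][2]*1000; t=np.linspace(-1.6,1.6,60)
for z,col in ((31.4,(0,0,255)),(zt-5,(255,0,255))):
    q=c["tool_pos"]+np.c_[22*np.cos(t),22*np.sin(t),np.full(60,z)]/1000@X.T
    u=(proj(c,q)-lo)*4; cv2.polylines(J,[u.astype(np.int32)],False,col,1); print(u[[0,30,-1]].round(0).tolist())
cv2.imwrite("pics/r4c.png",J)
E
```

```text
30.775 [ 0.18  0.74  1.38 -0.    1.02 -1.39] [0.63011371 0.1538831  0.04213747] [-1.00241857e-04  9.99999913e-01  6.23562823e-05  4.00505513e-04]
[[167.0, 512.0], [371.0, 322.0], [565.0, 513.0]]
[[173.0, 488.0], [371.0, 303.0], [559.0, 488.0]]
```

View pics/r4c.png

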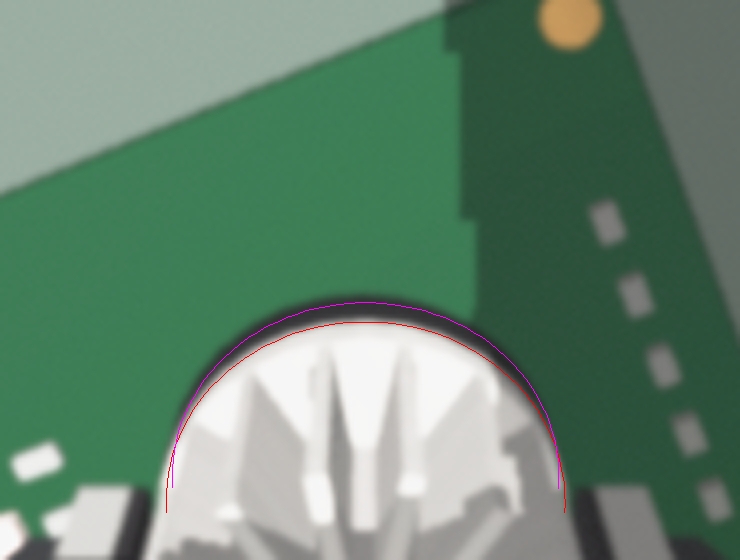

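That was the 14th and last picture. The chip rim arc (apex at 365,296) is concentric with the sink's base (apex at 365,320) to about 0.5 mm in x. I'll nudge it and lower.

Emit:
move_arm(targets=[[[0,0,0],[0.5,0,0],0.6],[[0,0,0],[0.5,0,1],0.6],[[0,0,0],[0.5,0,1.5],0.6],[[0,0,0],[0.5,0,2],0.6],[[0,0,0],[0.5,0,2],0.6]])

```text
t: 31.45
tool_pos: [0.6294, 0.1538, 0.0405]
eef_rot: [-0.0, 1.0, -0.0, 0.0]
ft_force: [-5.1, -1.6, 8.1]
finger_gap: 0.0427
finger_force: 41.8
```

Emit:
move_arm(targets=[[[0,0,0],[0,0,-0.4],0.2],[[0,0,0],[0,0,-0.4],0],[[0,0,0],[0,0,-0.4],-0.15],[[0,0,0],[0,0,-0.4],-0.3],[[0,0,0],[0,0,-0.4],-0.4],[[0,0,0],[0,0,-0.4],-0.4],[[0,0,0],[0,0,-15],-0.4],[[0,0,0],[0,0,-65],-0.5],[[0,0,0],[-20,0,-115],-0.6],[[0,0,0],[-50,0,-115],-0.6],[[0,0,0],[-50,0,-115],-0.6],[[0,0,0],[-50,0,-115],-0.6]])

```text
t: 32.95
tool_pos: [0.6788, 0.1539, 0.1545]
eef_rot: [-0.0, 1.0, -0.0, -0.0]
ft_force: [-0.7, -0.4, -0.1]
finger_gap: 0.0687
finger_force: 0.0
```

```bash
python3 snap.py r5
python3 - <<'E'
from h import *
c=load("r5")
for k,z in (("round",.009),("board",0)):
    p,e=fit(c,k,.63,.153,.4,z); print(k,p[:2].round(4),round(e,3))
# final check of everything from the scene cameras, and that fan/mouse did not move
from bench import viewer
for n in ("scene","side"):
    b=viewer.camera(n); a=np.load(n+"0.npz")["pixels"]
    for k,z,x,y,an in (("big",.009,.553,.4047,.26),("small",.009,.398,-.3165,.29),("bar",.009,.4827,-.09,-.08),("round",.009,.63,.153,0)):
        try: p,e=fit(b,k,x,y,an,z); print(n,k,p[:2].round(4),np.degrees(p[2]).round(1),round(e,3))
        except Exception as ex: print(n,k,ex)
    for nm,P in (("fan",[.593,.268,.0125]),("mouse",[.669,.003,.0175])):
        u=proj(b,P)[0].astype(int); s=18; A=a[u[1]-s:u[1]+s,u[0]-s:u[0]+s].min(2)<60; B=b["pixels"][u[1]-s:u[1]+s,u[0]-s:u[0]+s].min(2)<60
        f=lambda m:np.round([q.mean() for q in np.nonzero(m)],1); print(n,nm,f(A),f(B))
E
```

```text
32.95 [ 0.17  0.71  1.14  0.    1.29 -1.4 ] [0.67882459 0.15385343 0.15451569] [-1.22968043e-04  9.99999915e-01 -4.95282287e-05 -3.91349193e-04]
round [0.6292 0.153 ] 0.085
board [0.63   0.1522] 0.073
scene big [0.312 0.555] 39.2 1.0
scene small [ 0.4004 -0.3184] 27.5 0.137
scene bar [ 0.4829 -0.0901] -6.0 0.043
scene round [0.6315 0.1492] -22.1 0.21
scene fan [17.5 19.9] [17.2 20.2]
scene mouse [18.2 17.5] [18.5 17.7]
side big [0.5503 0.4015] 9.1 0.147
side small [ 0.3975 -0.3178] 20.4 0.084
side bar [ 0.4805 -0.0903] -4.3 0.068
side round [0.6266 0.1524] -23.3 0.192
side fan [18.2 17.2] [19.4 18.1]
side mouse [20.7 16.9] [20.  16.9]
```

```bash
python3 -c "
from bench import sign_off
print(sign_off())"
```

```text
the job is handed in; nothing more can be done
None
```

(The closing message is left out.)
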